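# Lock the access panel of a gear housing

## Task

Close and lock the sprung access panel on top of the grey gear housing. Set a fingertip in the slot of its round quarter-turn fastener, press the panel down shut and, keeping it pressed, turn the fastener clockwise (seen from above) a full quarter turn to its stop, so that the panel stays flush when you let go. Pick nothing up, and leave the loose tools and parts beside the housing where they are.

Things in the scene. Friction and masses are not known exactly. Their poses are not given: they have to be found in the camera images.
- housing: grey cast gear housing, 200 (x) x 220 (y, over the feet) x 68 mm high, fixed to the bench; origin at the centre of its underside, z up, its front (where the panel gapes) faces its own -x
- panel (a joint): hinge angle of the aluminium access panel (196 x 178 x 6 mm) on the housing: 0 = shut flush (hard stop), grows as its front edge rises. Hinge line: along the housing's y axis, 98 mm behind its origin, 71 mm above the bench. A spring holds it ajar at about 0.12 rad; pressing the fastener down to the stop takes about 4 N
- cam (a joint): angle of the fastener: 0 = unlocked, slot along the housing's x; 1.571 = locked (hard stop), slot along the housing's y. Grows clockwise seen from above. Starts at 0 to 0.3, stays where it is left, needs about 0.07 N m
- slot (a point): centre of the flat floor of the fastener's slot, on the turning axis; x runs along the slot, z up the axis (it turns with the fastener). The slot goes straight across the disc: 40 mm wide, 16 mm deep, about 115 mm long. With the panel shut its floor is 78.5 mm above the bench. Closed fingertips fit in either half of it, off the axis, and turn the disc by sweeping round the axis
- disc_top (a point): centre of the fastener, level with its top: a dark disc of 118 mm diameter, its axis 128 mm in front of the panel hinge, its top 94.5 mm above the bench when shut. A grey collar of 136 mm outer diameter, 6.5 mm lower than the disc's top, is fixed to the panel round it
- tongue_tip (a point): tip of the locking tongue under the panel (out of sight; turns with the fastener). From about 0.7 rad on it slides beneath a sloping keeper and draws the panel down, but only with the panel pressed to within about 0.03 rad of shut; otherwise it lands on top of the keeper
- driver_red: loose red-handled screwdriver, 82 x 150 x 25 mm, lying beside the housing; origin under its middle; not to be moved
- chuck_key: loose steel T-handled chuck key, 95 x 88 x 17 mm, lying beside the housing; origin under its middle; not to be moved
- hex_bolt: loose hexagon bolt standing on its head, 19 x 22 x 52 mm, beside the housing; origin under its middle; not to be moved
- glue_bottle: loose small brown bottle with a white cap, 36 mm diameter, 75 mm high, behind the housing; origin under its middle; not to be moved
- cutter: loose round milling cutter, 52 mm diameter, 16 mm high, behind the housing; origin under its middle; not to be moved

How it is judged:
On the way:
1. the panel is pressed shut (within 0.04 rad) before the fastener is turned past 0.9 rad (value of joint panel below 0.04 rad and value of joint cam below 0.9 rad).
At the end, for the whole second after the job is handed in: the fastener is turned to its locked stop (at least 1.4 of 1.571 rad) and the panel, let go, stays shut (within 0.02 rad) (value of joint cam above 1.4 rad and value of joint panel below 0.02 rad); the robot touches nothing.
It fails at once if the panel is lifted open (beyond 0.2 rad) (value of joint panel above 0.2 rad).
It fails at once if a loose thing beside the housing is picked up, knocked over or shifted by more than 20 mm (distance of any of driver_red, chuck_key, hex_bolt, glue_bottle, cutter from where it was at the start of the episode above 0.02 m or angle between any of hex_bolt, glue_bottle's own z axis and vertical above 0.5 rad).
It also fails if it takes over 38 s, if anything falls off the work surface, if the arm or the gripper's body presses on something with over 40 N, if the wrist force passes 120 N, or if a joint passes its speed limit or range.

## Robot

A 6-joint arm with a two-finger parallel gripper is mounted at the origin on a cart in front of the work surface, level with it; the furniture and walls round the work are solid. World frame = base frame: x ahead of the robot, y to its left, z up, the work surface at z = 0. Lengths are in m, angles in rad, forces in N, time in s.
With the tool pointing down it reaches from about 0.375 to 0.9 m from the base axis. Payload 3.1 kg.
Tool frame: the origin (TCP) lies at the very end of the fingers, on their centre line; the grasp point (between the pads) lies 19 mm behind it (hold_point_z is the distance from the TCP to the grasp point, in m); z points along the fingers, x is the direction in which the jaws open and shut, and the axes are right-handed (so a half turn about z gives the same grasp; the last joint's range is limited). The gripper opens to 87 mm and grips with 3 to 60 N. Pads are 19 mm wide; open, the fingers measure 117 mm over their backs; the gripper's body (75 mm by 190 mm) begins 51 mm behind the grasp point.
Start: joints at [1.042, 0.527, 1.433, -0, 1.181, -0.178], TCP at [0.214, 0.587, 0.223] pointing down, gripper open.
Joint ranges: [-3.08, 3.08], [-0.75, 2.2], [0.22, 2.44], [-1.43, 4.57], [0, 2.65], [-2.85, 2.85]. Speed limits (rad/s): [2.79, 2.79, 3.14, 3.14, 3.14, 3.14].

## Interface

Orientations are given as a unit quaternion [x, y, z, w].
In Python, from rig import * gives the robot as it stands.
- The arm moves only by the tool carry_out, never from a script. Its argument "deltas" is a list of rows, each a list of 7 numbers: the closure, from -1 (fully open) to 1 (shut), then the shift along the tool's x, y, z in units of 25 mm (1.0 is 25 mm), then the turn, a rotation vector about the tool's x, y, z in degrees. In form: [[jaw, x, y, z, rx, ry, rz], ...]. A call has 1 to 8 rows; each row is the pose to reach, as a shift and turn from the pose commanded when the call began, along the tool's axes at that moment; what a row does not reach only later rows make up. A row lasts 1/10 s, in which the tool goes at most 50 mm and 8.59 degrees, less where a joint would pass 70% of its speed; a pose out of reach is approached as far as the arm can. A call with a gripper value outside its range is refused whole. The fingers move at their own pace and stop on an object; "force" is the grip in N (left out, the last holds). Time passes only in rows, so rows that repeat a pose let the fingers close. It gives the time, the measured TCP pose, the force and the opening at its end, in the units of the state.
- get_obs(): the state, without advancing time (a new reading comes with each control period).
- camera(name): name is "side" or "top" or "wrist"; returns (picture, depth): 384x512x3 uint8, red, green, blue; 384x512 float32, m along the optical axis (not along the pixel's ray), 0 where there is no reading.
- camera_info(name): a dict with "mtx" (3x3 intrinsics, pixels), "dist_coeffs" ([k1, k2, p1, p2, k3] as OpenCV has them; the pictures are not rectified), "origin" and "rotation" of the camera in the world. Camera axes: x right, y down, z forward; pixel columns grow to the right and rows downward; lengths in m; the calibration is good to about 2 mm. A picture is of the moment at which its call begins: read the wrist's pose just before it. camera_info takes no time and is no camera call; for the wrist camera it gives the pose at the moment of the call.
- hand_in(): hands the job in, once; it reports no verdict.
Trained networks look in the newest picture that a camera, given by its name, has taken for a name from the list of things; names that differ only in an ending like _2 or _b are one class to them, and where a whole thing is asked for, a point or a joint stands for the part that bears it (a point fixed in the world has none). Each returns a list of dicts, best first, with "score" (0 to 1); they miss things now and then, are a little off and sometimes report something else, mostly with a low value. They report only what shows in the picture. A call takes as long as a camera call.
- spot_in(camera, target): "pixel" ([row, column] in pixels, amid what is visible of it).
The state is a dict: "time": time; "q": joint angles; "joint_velocities": joint speeds; "joint_torque": joint torques, N m; "position": TCP position; "tool_rot": TCP orientation; "ft_force": force on the tool from outside, world axes, zero at the start; "moment": the same for the moment, N m; "grip_width": finger opening in m.
Only numpy, scipy, OpenCV 4.12 (cv2) and the standard library are available. Lean on these libraries where they do the work, as an engineer would, in place of code of your own. Each camera call takes 0.05 s, during which the arm holds its last target.

## Working session

There is one attempt and no reset: what is moved stays moved. The work goes in short steps, Python scripts to look and compute and a tool call to move; the robot and the scene stay as the last step left them, time stands still between calls to the robot, and variables do not carry over. Pictures are saved under pics/ and viewed, and the job is handed in when it is done.

Besides the shell and the picture viewer there is one more tool, called after ">>>" as name([rows], argument=value, ...), one row to a line, values as JSON. carry_out: Moves the arm, as the interface text tells. Its arguments: {"type":"object","properties":{"deltas":{"type":"array"},"force":{"type":"number"}},"required":["deltas"]}

```bash
ls; mkdir -p pics; python3 - <<'E'
from rig import *
import cv2
o=get_obs(); print(o)
for n in ("side","top","wrist"):
    p,d=camera(n); cv2.imwrite(f"pics/{n}0.png",p[:,:,::-1])
    ci=camera_info(n); print(n,ci)
    import numpy as np; np.savez(f"pics/{n}0.npz",p=p,d=d,**{k:np.array(v) for k,v in ci.items()})
    for t in ("slot","disc_top","housing"):
        print(t,spot_in(n,t)[:2])
E
```

```text
pics
{'time': 0.0, 'q': array([ 1.04249305e+00,  5.28470641e-01,  1.43390098e+00,  2.30988970e-05,
        1.18141126e+00, -1.78469198e-01]), 'joint_velocities': array([-0.00032168,  0.00201228, -0.00090643,  0.00080215,  0.00040683,
       -0.00048802]), 'joint_torque': array([ 7.00230958e-04, -4.40058947e+01, -1.76587629e+01,  6.34296192e-02,
        5.84631076e-02, -1.51138088e-04]), 'position': array([0.21378439, 0.58651596, 0.22156932]), 'tool_rot': array([ 8.19374331e-01,  5.73257800e-01, -9.98971250e-04,  4.48823482e-04]), 'ft_force': array([ 0.04711726, -0.81952893, -0.03926722]), 'moment': array([ 0.00632786, -0.11975478, -0.00374695]), 'grip_width': 0.08692965263173}
side {'mtx': array([[429.62413873,   0.        , 258.97801439],
       [  0.        , 429.62413873, 197.75428104],
       [  0.        ,   0.        ,   1.        ]]), 'dist_coeffs': array([-0.08779803,  0.        ,  0.        ,  0.        ,  0.        ]), 'origin': array([0.78253465, 0.53014331, 0.77112786]), 'rotation': array([ 0.18305373,  0.93255195, -0.30507465, -0.06138122])}
slot [{'pixel': [182.6, 287.4
[... 401 characters left out ...]
  ,  0.        ]), 'origin': array([0.51480281, 0.07877475, 0.95163332]), 'rotation': array([-0.70410936,  0.70923166, -0.02064482,  0.02818247])}
slot [{'pixel': [213.3, 263.6], 'score': 0.72}]
disc_top [{'pixel': [208.7, 264.8], 'score': 0.56}]
housing [{'pixel': [198.4, 266.6], 'score': 0.76}]
wrist {'mtx': array([[267.96742329,   0.        , 258.36695625],
       [  0.        , 267.96742329, 195.3090733 ],
       [  0.        ,   0.        ,   1.        ]]), 'dist_coeffs': array([0.0032462, 0.       , 0.       , 0.       , 0.       ]), 'origin': array([0.14640952, 0.61165745, 0.38442666]), 'rotation': array([0.8125097 , 0.56788065, 0.07554687, 0.10785281])}
slot []
disc_top []
housing []
```

View pics/side0.png

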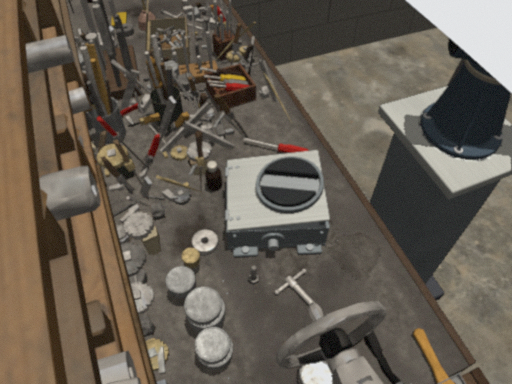

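View pics/top0.png

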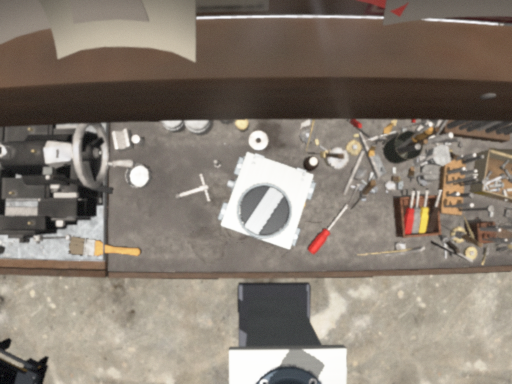

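The side view shows the housing with the disc at about (183,290). In the top view the disc is at about (209,264), its light slot running lower left to upper right. The driver lies to the right at about (225,330), the chuck key to the left at about (187,200). Next I measure with depth.

```bash
cat > h.py <<'E'
import numpy as np,cv2
from scipy.spatial.transform import Rotation as R
def cloud(p,d,mtx,dist,origin,rot):
    h,w=d.shape; vv,uu=np.mgrid[0:h,0:w]
    pts=cv2.undistortPoints(np.stack([uu,vv],-1).reshape(-1,1,2).astype(float),mtx,dist).reshape(h,w,2)
    c=np.concatenate([pts*d[...,None],d[...,None]],-1)
    return R.from_quat(rot).apply(c.reshape(-1,3)).reshape(h,w,3)+origin
def load(f):
    z=np.load(f); return z['p'],z['d'],cloud(z['p'],z['d'],z['mtx'],z['dist_coeffs'],z['origin'],z['rotation'])
E
python3 - <<'E'
from h import *
for n,(r,c) in (("top",(209,264)),("side",(183,290))):
    p,d,X=load(f"pics/{n}0.npz")
    print(n,"centre",X[r,c], (d==0).mean())
    # panel+disc points
    m=(X[...,2]>0.06)&(X[...,2]<0.13)&(np.linalg.norm(X[...,:2]-X[r,c,:2],axis=-1)<0.17)
    P=X[m]; g=p[m].mean(1)
    print(len(P),P.min(0),P.max(0))
    # rasterise ortho map
    x0,y0=X[r,c,:2]
    S=1.5 # px per mm
    im=np.zeros((600,600,3),np.uint8); z=np.zeros((600,600),np.uint8)
    for (q,cc) in zip(X.reshape(-1,3),p.reshape(-1,3)):
        u=int(300-(q[1]-y0)*1000*S); v=int(300-(q[0]-x0)*1000*S)
        if 2<u<597 and 2<v<597 and q[2]<.2:
            cv2.circle(im,(u,v),2,cc[::-1].tolist(),-1); cv2.circle(z,(u,v),2,int(np.clip(q[2]*1000*2,0,255)),-1)
    cv2.imwrite(f"pics/{n}_ortho.png",im); cv2.imwrite(f"pics/{n}_z.png",cv2.applyColorMap(z,cv2.COLORMAP_JET))
E
```

```text
top centre [0.5267782  0.06079018 0.09229876] 0.004130045572916667
5759 [ 0.42658895 -0.06643796  0.06106106] [0.67237137 0.16813471 0.11765128]
side centre [0.52113063 0.06086281 0.09427379] 0.0040283203125
7530 [ 0.43104895 -0.06323931  0.06000362] [0.67258839 0.17067968 0.11814617]
```

View pics/side_ortho.png

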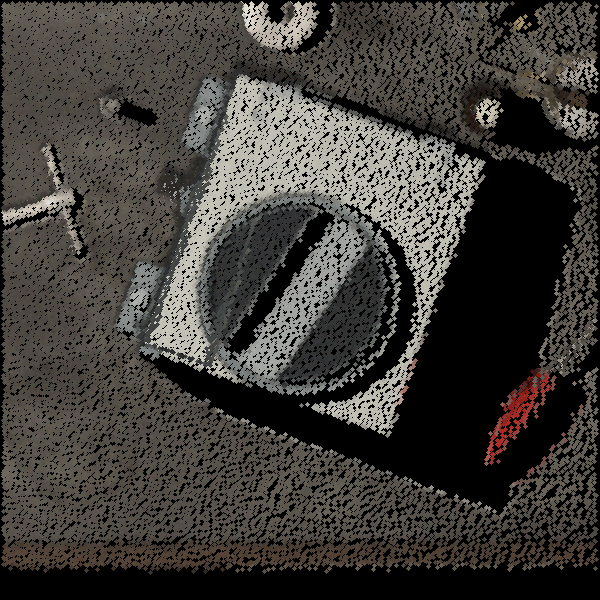

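View pics/top_ortho.png

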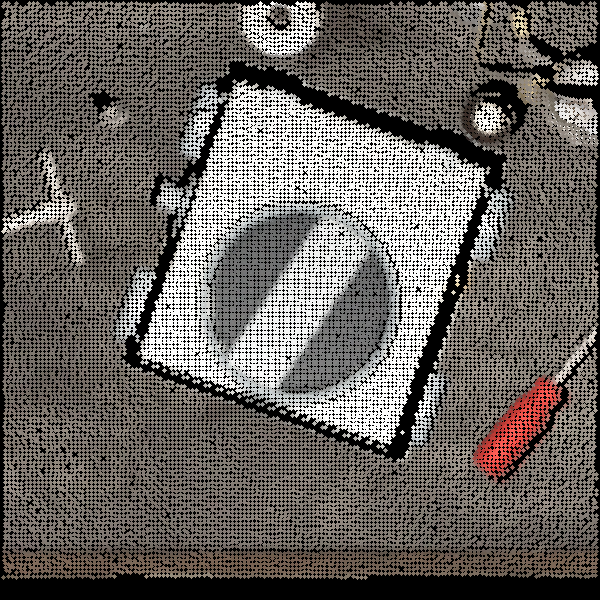

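View pics/side_z.png

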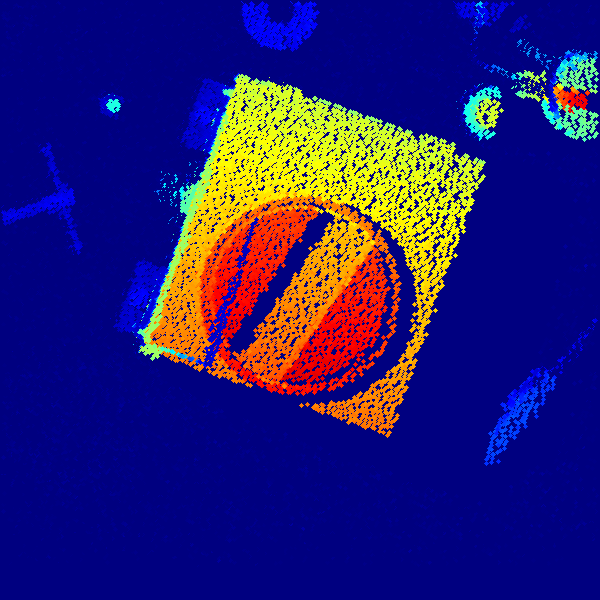

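```bash
python3 - <<'E'
from h import *
from scipy.optimize import least_squares
for n in ("top","side"):
    p,d,X=load(f"pics/{n}0.npz"); g=p.astype(float).mean(-1); sat=p.max(-1).astype(int)-p.min(-1)
    c0=np.array([0.524,0.061])
    near=np.linalg.norm(X[...,:2]-c0,axis=-1)
    # panel plane: bright pts outside collar
    m=(X[...,2]>0.06)&(X[...,2]<0.1)&(near<0.17)&(near>0.075)&(g>130)
    P=X[m]
    for _ in range(4):
        A=np.c_[P[:,:2],np.ones(len(P))]; co=np.linalg.lstsq(A,P[:,2],rcond=None)[0]; r=P[:,2]-A@co; P=P[abs(r)<max(.002,2*r.std())]
    nrm=np.array([-co[0],-co[1],1]); tilt=np.hypot(co[0],co[1]); yawg=np.degrees(np.arctan2(-co[1],-co[0]))
    rect=cv2.minAreaRect((P[:,:2]*1000).astype(np.float32))
    print(n,"tilt",tilt,"uphill->back yaw",yawg,"res",r.std(),"rect",rect)
    h=X[...,2]-(co[0]*X[...,0]+co[1]*X[...,1]+co[2])
    # disc top: height 17-25 above panel surface (panel top 74 -> 94.5)
    D=X[(near<.075)&(h>.0175)&(h<.026)]
    print("disc h",np.median(h[(near<.075)&(h>.0175)&(h<.026)]),len(D))
    hull=cv2.convexHull((D[:,:2]*1000).astype(np.float32))
    print("disc circ",cv2.minEnclosingCircle(hull), cv2.fitEllipse(hull))
    F=X[(near<.045)&(h>.0)&(h<.010)]
    print("floor h",np.median(h[(near<.045)&(h<.01)]),len(F),"z",np.median(F[:,2]),"cen",F.mean(0))
    # slot dir from floor pts by PCA w/ minAreaRect & edges
    F2=X[(near<.07)&(h>.0)&(h<.010)&(g>100)]
    u,s,v=np.linalg.svd(F2[:,:2]-F2[:,:2].mean(0),full_matrices=False)
    print("slot yaw",np.degrees(np.arctan2(v[0,1],v[0,0])),s, cv2.minAreaRect((F2[:,:2]*1000).astype(np.float32)))
    # slot dir from disc halves: line separating (max gap)
    best=None
    for a in np.arange(-70,10,.5):
        w=np.array([-np.sin(np.radians(a)),np.cos(np.radians(a))]); t=np.sort(D[:,:2]@w)
        t=t[10:-10]; k=np.argmax(np.diff(t)); gap=t[k+1]-t[k]
        if best is None or gap>best[0]: best=(gap,a,(t[k]+t[k+1])/2)
    print("gap",best)
E
```

```text
top tilt 0.11794121300586274 uphill->back yaw -19.01129139766511 res 0.0012441104315983676 rect ((563.7922973632812, 47.781654357910156), (178.0211944580078, 221.4228057861328), 70.42786407470703)
disc h 0.020611276916299187 1065
disc circ ((526.3453369140625, 58.7333984375), 61.36082077026367) ((525.9795532226562, 60.577003479003906), (117.23333740234375, 117.88318634033203), 172.5972137451172)
floor h 0.004696839942119557 591 z 0.09309035584002101 cen [0.52431721 0.06195538 0.0932029 ]
slot yaw 145.72750558328931 [1.0775958  0.57340294] ((524.2710571289062, 59.78729248046875), (137.6766357421875, 137.09671020507812), 63.271881103515625)
gap (np.float64(0.030277639800953382), np.float64(-40.0), np.float64(0.3849859561485496))
side tilt 0.11834564738055618 uphill->back yaw -19.31165432501166 res 0.0009959634077348976 rect ((564.1520385742188, 48.295318603515625), (180.3528594970703, 221.2093963623047), 70.21955108642578)
disc h 0.020567794068460397 1324
disc circ ((525.8978881835938, 61.788875579833984), 59.854068756103516) ((525.7750244140625, 61.882850646972656), (115.8879165649414, 119.27024841308594), 157.2060089111328)
floor h 0.004759913254141268 571 z 0.094386988275584 cen [0.51990819 0.05628529 0.09441142]
slot yaw 145.1863306353969 [0.95068863 0.36885201] ((536.810302734375, 81.8709945678711), (88.18245697021484, 137.26661682128906), 57.25425720214844)
gap (np.float64(0.03641528236515307), np.float64(-34.5), np.float64(0.34900591726211505))
```

Both views agree. The panel tilts about 0.118 rad, the housing yaw is about −19.7°, and the slot yaw is about −34.5°, so the cam is near 0.26. The disc centre is about (0.526, 0.061). Next I check for obstacles along the approach.

```bash
python3 - <<'E'
from h import *
Xs=[]
for n in ("top","side","wrist"):
    p,d,X=load(f"pics/{n}0.npz"); Xs.append(X[d>0])
X=np.concatenate(Xs)
print("max z (cm) rows x, cols y")
ys=np.arange(-.3,.8,.05); print("      ",*[f"{y:5.2f}" for y in ys])
for x in np.arange(.1,.9,.05):
    row=[]
    for y in ys:
        m=(X[:,0]>=x)&(X[:,0]<x+.05)&(X[:,1]>=y)&(X[:,1]<y+.05)
        row.append(f"{np.percentile(X[m,2],98)*100:5.0f}" if m.sum()>3 else "    .")
    print(f"{x:5.2f}",*row)
E
```

```text
max z (cm) rows x, cols y
       -0.30 -0.25 -0.20 -0.15 -0.10 -0.05 -0.00  0.05  0.10  0.15  0.20  0.25  0.30  0.35  0.40  0.45  0.50  0.55  0.60  0.65  0.70  0.75
 0.10   -89   -89     0     0     0    26     0     0     0     0   -89   -89   -89   -89   -89   -89    30   -89   -89   -89   -89   -89
 0.15   -89   -89    -1    -0    -0    -0    -0    -0    -0    -1   -89   -89   -89   -89   -89    33    34    34    34    32   -89   -89
 0.20   -90   -89   -90   -89   -90   -89   -90   -89   -90   -89   -90   -89   -89   -89   -89    33    37    35    34    33   -89   -90
 0.25   -89   -90   -90   -89   -89   -89   -90   -89   -89   -90   -89   -90   -89   -89   -89   -90   -90   -89    31   -89   -89   -89
 0.30     0     0     0     0     0     0     0     0     0     0     0     0     0     0     0     0    -0    -0    -0    -0    -0    -0
 0.35     0     0     0     0     0     0     0     0     0     0     0     0     0     0     0     0     1     1     1     1     0     0
 0.40     7     4     0     0     3     9    10     0     0     0     0     0     0     1     1     2     2
[... 572 characters left out ...]
  11     0
 0.65    17    14    17    70    71    71    71    71    70     5     0     0     0     0    71    72    30    30    28    21     .     .
 0.70    21    10    11     0     7     4     0     2     5     0     8     8     7     4    30    19    20    21    20    21     .     .
 0.75     5     0     6     1     8    12     5     0     6     6     8     8     7     0     0     2     1     0     0     .     .     .
 0.80    34    34    43    43    43    51    47    56    56    61    61    61    61    61    61    61     .     .     .     .     .     .
 0.85    18     8     9    13     0    48    47    47    48    61    61    61    61    61    61    61     .     .     .     .     .     .
```

View pics/wrist0.png

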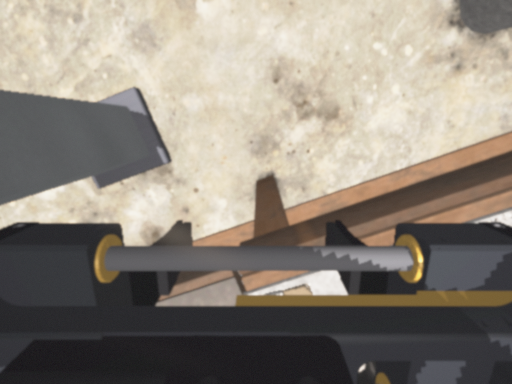

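```bash
cat >> h.py <<'E'
def delta(cur_p,cur_yaw,tgt_p,tgt_yaw):
    "tool pointing straight down, tool x at yaw (deg): shift in 25mm units, rz deg"
    a=np.radians(cur_yaw); x=np.array([np.cos(a),np.sin(a),0]); y=np.array([np.sin(a),-np.cos(a),0]); z=np.array([0,0,-1.])
    v=(np.array(tgt_p)-np.array(cur_p))/0.025
    return np.round([v@x,v@y,v@z],3), round(cur_yaw-tgt_yaw,2)
def state(o):
    r=R.from_quat(o['tool_rot']).as_matrix(); return o['position'],np.degrees(np.arctan2(r[1,0],r[0,0])),r[:,2]
C=np.array([0.5223,0.0624])  # axis when shut
def onslot(r,yaw): return C+r*np.array([np.cos(np.radians(yaw)),np.sin(np.radians(yaw))])
E
python3 - <<'E'
from h import *
from rig import *
p,y,z=state(get_obs()); print(p,y,z)
s=onslot(.036,145.5); print(s)
print(delta([.214,.587,.223],y,[.36,.25,.22],100))
print(delta([.214,.587,.223],y,[*s,.20],145.5))
E
```

```text
[0.21413337 0.58715163 0.22255895] 69.95996017489182 [-1.28791203e-05  2.25475403e-05 -1.00000000e+00]
[0.49263146 0.08279062]
(array([-10.663,  10.106,   0.12 ]), np.float64(-30.04))
(array([-15.128,  17.382,   0.92 ]), np.float64(-75.54))
```

>>> carry_out([
  [1, -1.3, 1.25, 0, 0, 0, -3],
  [1, -2.7, 2.5, 0, 0, 0, -7],
  [1, -4, 3.8, 0, 0, 0, -11],
  [1, -5.3, 5.05, 0, 0, 0, -15],
  [1, -6.7, 6.3, 0, 0, 0, -19],
  [1, -8, 7.6, 0, 0, 0, -23],
  [1, -9.3, 8.85, 0, 0, 0, -27],
  [1, -10.7, 10.1, 0, 0, 0, -30],
], force=30)

```text
time: 1.4
position: [0.3606, 0.2479, 0.223]
tool_rot: [0.642, 0.767, 0.001, 0.0]
ft_force: [0.8, 0.2, -0.2]
grip_width: 0.0308
```

```bash
python3 - <<'E'
from h import *
from rig import *
o=get_obs();p,y,z=state(o); print(o['time'],p,y,z,o['grip_width'],o['q'])
s=onslot(.036,145.5)
print(delta(p,y,[*s,.20],145.5))
E
```

```text
1.4 [0.36060484 0.24790926 0.22296662] 100.13063912640058 [ 1.60337608e-03  5.63224740e-04 -9.99998556e-01] 0.030786400943923424 [ 3.45827240e-01  2.74793353e-01  1.88209554e+00 -1.63732461e-05
  9.83004394e-01 -1.40177280e+00]
(array([-7.431,  4.037,  0.919]), np.float64(-45.37))
```

>>> carry_out([
  [1, -1.2, 0.7, 0.1, 0, 0, -7],
  [1, -2.5, 1.3, 0.3, 0, 0, -14],
  [1, -3.7, 2, 0.4, 0, 0, -21],
  [1, -5, 2.7, 0.6, 0, 0, -28],
  [1, -6.2, 3.4, 0.8, 0, 0, -35],
  [1, -7.4, 4.0, 0.9, 0, 0, -42],
  [1, -7.4, 4.0, 0.9, 0, 0, -45.4],
  [1, -7.4, 4.0, 0.9, 0, 0, -45.4],
])

```text
time: 2.2
position: [0.4908, 0.0835, 0.1999]
tool_rot: [0.299, 0.954, 0.0, -0.0]
ft_force: [-0.0, 0.7, -0.9]
grip_width: 0.0007
```

```bash
python3 - <<'E'
from h import *
from rig import *
o=get_obs();p,y,z=state(o); print(o['time'],p,y,z,o['grip_width'],o['ft_force'])
s=onslot(.036,145.5)
print(delta(p,y,[*s,.125],145.5))
for n in ("wrist","side"):
    q,d=camera(n); ci=camera_info(n); np.savez(f"pics/{n}1.npz",p=q,d=d,**{k:np.array(v) for k,v in ci.items()})
    cv2.imwrite(f"pics/{n}1.png",q[:,:,::-1])
E
```

```text
2.2 [0.4907703  0.08346079 0.19994948] 145.23053833172074 [-3.60164419e-05  1.32892779e-04 -9.99999991e-01] 0.000655564449574013 [-0.02799319  0.71946567 -0.8540002 ]
(array([-0.076,  0.02 ,  2.998]), np.float64(-0.27))
```

View pics/wrist1.png

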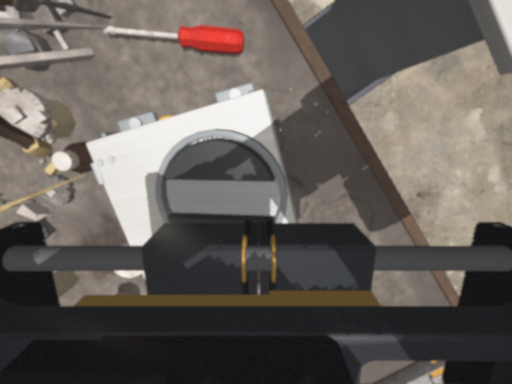

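View pics/side1.png

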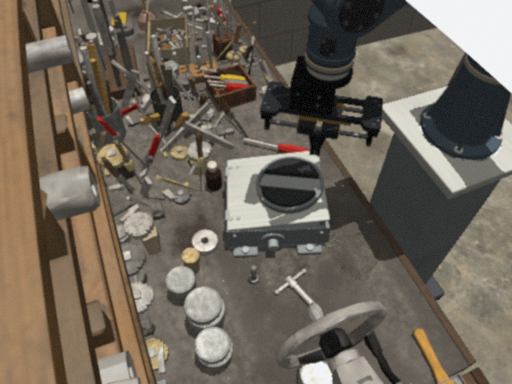

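The wrist view shows the slot (rows 180–215, columns 167–280) running parallel to the image rows, so it is aligned with the tool's x. The fingers are closed above the front half. I lower in stages.

>>> carry_out([
  [1, -0.05, 0.02, 0.8, 0, 0, 0],
  [1, -0.05, 0.02, 1.6, 0, 0, 0],
  [1, -0.05, 0.02, 2.4, 0, 0, 0],
  [1, -0.05, 0.02, 3.0, 0, 0, 0],
  [1, -0.05, 0.02, 3.0, 0, 0, 0],
])

```text
time: 2.8
position: [0.4894, 0.085, 0.1236]
tool_rot: [0.297, 0.955, -0.001, -0.002]
ft_force: [-0.3, -0.4, 0.9]
grip_width: 0.0005
```

```bash
python3 - <<'E'
from h import *
from rig import *
o=get_obs();p,y,z=state(o); print(o['time'],p,y,z,o['grip_width'],o['ft_force'])
n="side"
q,d=camera(n)
cv2.imwrite(f"pics/{n}2.png",cv2.resize(q[110:260,200:370,::-1],None,fx=4,fy=4))
n="wrist"
q,d=camera(n)
cv2.imwrite(f"pics/{n}2.png",q[:,:,::-1])
E
```

```text
2.8 [0.48940646 0.08495368 0.12359013] 145.38645554464608 [-4.61890079e-03  2.99466505e-04 -9.99989288e-01] 0.0004918855392162437 [-0.29427309 -0.38655454  0.9406784 ]
```

View pics/side2.png

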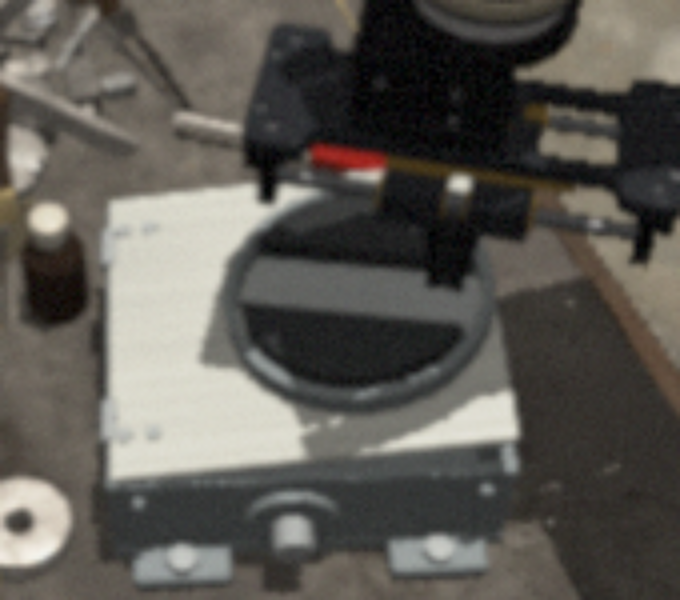

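View pics/wrist2.png

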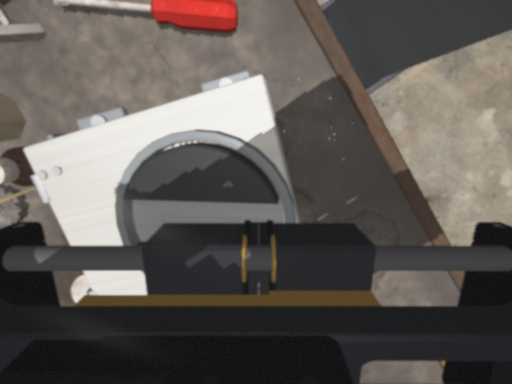

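The side view shows the closed fingertips above the slot, near its front end at about (275,445) in the crop. They sit slightly too far out, so I shift inward and go in.

>>> carry_out([
  [1, -0.16, 0, 0, 0, 0, 0],
  [1, -0.16, 0, 0.2, 0, 0, 0],
  [1, -0.16, 0, 0.5, 0, 0, 0],
  [1, -0.16, 0, 0.7, 0, 0, 0],
  [1, -0.16, 0, 0.7, 0, 0, 0],
])

```text
time: 3.4
position: [0.494, 0.0818, 0.1067]
tool_rot: [0.298, 0.955, -0.0, -0.001]
ft_force: [0.0, 0.3, 0.1]
grip_width: 0.0004
```

```bash
python3 - <<'E'
from h import *
from rig import *
o=get_obs();p,y,z=state(o); print(o['time'],p,y,z,o['grip_width'],o['ft_force'])
v=p[:2]-C; a=np.radians(145.5); print("r,perp",v@[np.cos(a),np.sin(a)],v@[np.sin(a),-np.cos(a)])
n="side"
q,d=camera(n)
cv2.imwrite(f"pics/{n}3.png",cv2.resize(q[110:260,200:370,::-1],None,fx=4,fy=4))
E
```

```text
3.4 [0.49399418 0.08181342 0.10666874] 145.3498945448956 [-2.11828707e-03  1.36892753e-04 -9.99997747e-01] 0.0003755695315549052 [0.01808909 0.2610232  0.10392896]
r,perp 0.03432345168236429 -3.3489952662448864e-05
```

View pics/side3.png

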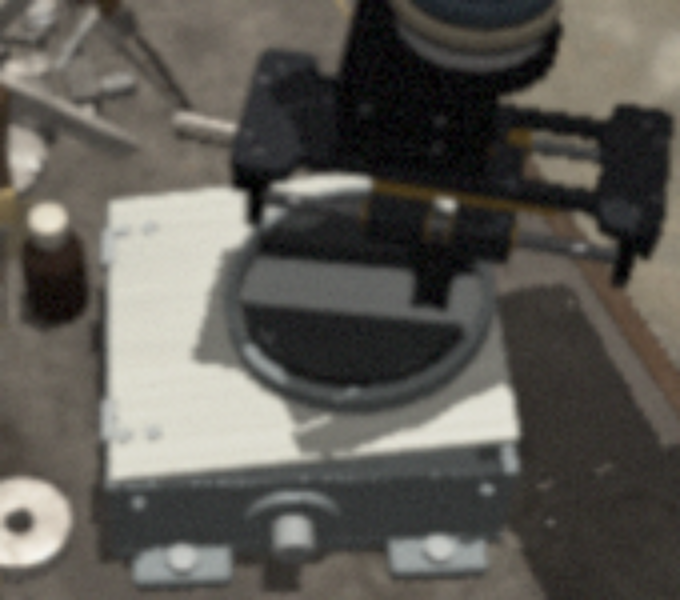

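The fingertip is inside the slot at r = 34 mm, centred, with no contact yet. Now I press down.

>>> carry_out([
  [1, 0, 0, 0.2, 0, 0, 0],
  [1, 0, 0, 0.4, 0, 0, 0],
  [1, 0, 0, 0.6, 0, 0, 0],
  [1, 0, 0, 0.8, 0, 0, 0],
  [1, 0, 0, 0.95, 0, 0, 0],
  [1, 0, 0, 1.0, 0, 0, 0],
  [1, 0, 0, 1.0, 0, 0, 0],
])

```text
time: 4.15
position: [0.4942, 0.0819, 0.0823]
tool_rot: [0.298, 0.955, -0.0, -0.001]
ft_force: [-0.9, 0.6, 3.2]
grip_width: 0.0005
```

```bash
cat > chk.py <<'E'
from h import *
from rig import *
import sys
o=get_obs();p,y,z=state(o); print(o['time'],p,y,z,o['ft_force'],o['moment'])
v=p[:2]-C; print("r",np.hypot(*v)*1000,"dir",np.degrees(np.arctan2(v[1],v[0])))
if len(sys.argv)>1:
    n="side"; q,d=camera(n); ci=camera_info(n)
    cv2.imwrite(f"pics/{n}{sys.argv[1]}.png",cv2.resize(q[110:260,200:370,::-1],None,fx=4,fy=4))
    X=cloud(q,d,ci['mtx'],ci['dist_coeffs'],ci['origin'],ci['rotation']); g=q.astype(float).mean(-1)
    near=np.linalg.norm(X[...,:2]-C,axis=-1)
    P=X[(X[...,2]>0.06)&(X[...,2]<0.1)&(near<0.17)&(near>0.075)&(g>120)]
    for _ in range(5):
        A=np.c_[P[:,:2],np.ones(len(P))]; co=np.linalg.lstsq(A,P[:,2],rcond=None)[0]; r=P[:,2]-A@co; P=P[abs(r)<max(.002,2*r.std())]
    print("panel tilt",np.hypot(co[0],co[1]),"along hinge normal",-(co[0]*np.cos(np.radians(-19.7))+co[1]*np.sin(np.radians(-19.7))),len(P))
E
python3 chk.py 4
```

```text
4.15 [0.4942122  0.08193    0.08228525] 145.37147513908818 [-1.30381335e-03  6.15928445e-05 -9.99999148e-01] [-0.92632679  0.58745804  3.18123774] [0.23673728 0.376022   0.03709896]
r 34.21030739618567 dir 145.1883522612377
panel tilt 0.01824666553156308 along hinge normal 0.01824660263429241 2418
```

View pics/side4.png

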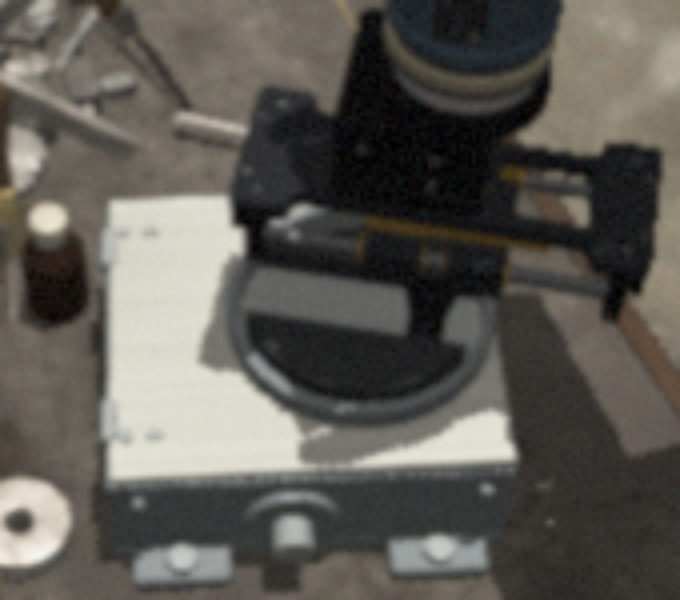

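The panel has nearly closed, with tilt about 0.018 and a force of 3 N. I press a bit further to the stop.

>>> carry_out([
  [1, 0, 0, 0.1, 0, 0, 0],
  [1, 0, 0, 0.16, 0, 0, 0],
  [1, 0, 0, 0.2, 0, 0, 0],
  [1, 0, 0, 0.2, 0, 0, 0],
])

```text
time: 4.6
position: [0.4947, 0.0818, 0.0787]
tool_rot: [0.298, 0.955, -0.0, 0.0]
ft_force: [-4.5, 0.8, 12.9]
grip_width: 0.0006
```

```bash
python3 chk.py 5
```

```text
4.6 [0.49470073 0.08183089 0.07868871] 145.36684817127824 [ 3.19434476e-04 -1.04704218e-04 -9.99999943e-01] [-4.48828669  0.8181742  12.85664388] [0.227452   0.81606083 0.00480756]
r 33.753209953798084 dir 144.85306027012058
panel tilt 0.002615054324951484 along hinge normal -0.002580942214085114 2421
```

The panel is shut: tilt about 0.003, force 13 N, floor at 78.7 mm. Now I move against the slot wall and sweep clockwise about the axis.

>>> carry_out([
  [1, 0, 0.2, 0.02, 0, 0, 0],
  [1, 0, 0.42, 0.02, 0, 0, 0],
  [1, -0.05, 0.56, 0.02, 0, 0, 6],
  [1, -0.12, 0.69, 0.02, 0, 0, 12],
  [1, -0.2, 0.82, 0.02, 0, 0, 18],
  [1, -0.29, 0.93, 0.02, 0, 0, 24],
  [1, -0.39, 1.04, 0.02, 0, 0, 30],
  [1, -0.5, 1.13, 0.02, 0, 0, 36],
])

```text
time: 5.45
position: [0.5221, 0.0964, 0.0787]
tool_rot: [0.579, 0.815, -0.0, 0.002]
ft_force: [-3.9, -4.9, 13.6]
grip_width: 0.0005
```

```bash
python3 chk.py 6
```

```text
5.45 [0.5221204  0.09642056 0.07865816] 109.19348912146735 [ 0.00211676 -0.00271023 -0.99999409] [-3.86083701 -4.91585734 13.55395836] [-0.96850455  0.72157483 -0.01591786]
r 34.02103567978772 dir 90.30247721330616
panel tilt 0.0013084893184939243 along hinge normal -0.0012404328209117878 2035
```

View pics/side6.png

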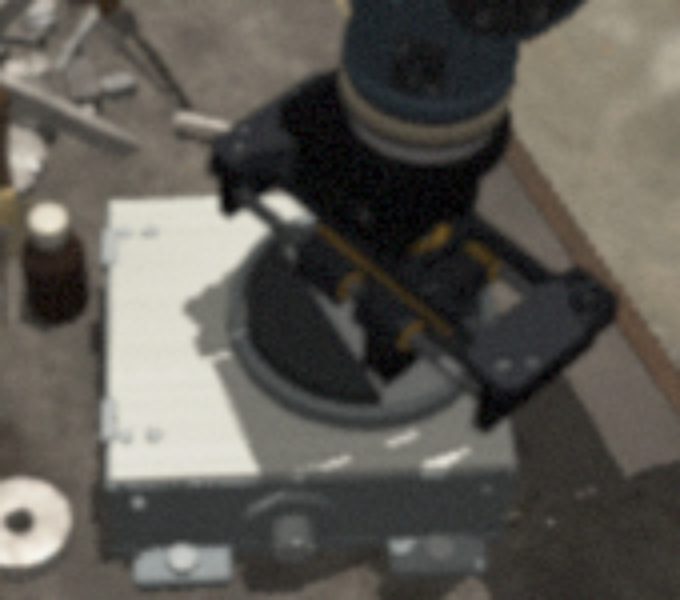

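The slot is turning with the finger and the panel is still flush. I continue to the stop with a little overshoot.

>>> carry_out([
  [1, -0.05, 0.13, 0.02, 0, 0, 6],
  [1, -0.12, 0.26, 0.04, 0, 0, 12],
  [1, -0.2, 0.38, 0.04, 0, 0, 18],
  [1, -0.29, 0.49, 0.04, 0, 0, 24],
  [1, -0.39, 0.59, 0.04, 0, 0, 30],
  [1, -0.5, 0.67, 0.04, 0, 0, 36],
  [1, -0.62, 0.75, 0.04, 0, 0, 42],
  [1, -0.67, 0.77, 0.04, 0, 0, 44],
])

```text
time: 6.3
position: [0.5411, 0.0908, 0.0785]
tool_rot: [0.843, 0.538, -0.002, -0.003]
ft_force: [-11.2, 11.0, 26.3]
grip_width: 0.0001
```

```bash
python3 chk.py 7
```

```text
6.3 [0.5410899  0.09078515 0.07846833] 65.13961241116091 [-0.00700574  0.00374515 -0.99996845] [-11.24339033  11.01190111  26.32446573] [1.75072918 2.0499856  0.15448865]
r 34.04081791529584 dir 56.49693629862392
panel tilt 0.0012441617661576219 along hinge normal -0.0011860568372208027 1908
```

View pics/side7.png

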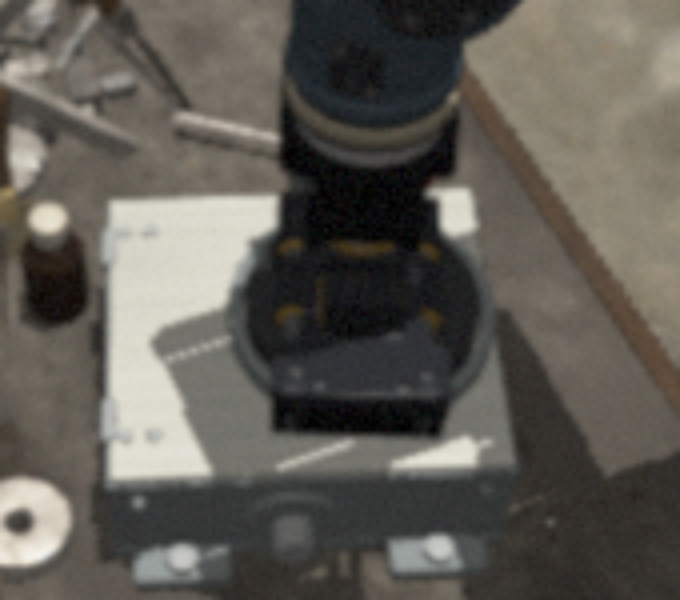

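The reaction of about 15 N tangentially suggests the stop. One more small push to confirm.

>>> carry_out([
  [1, 0, 0.06, 0, 0, 0, -2],
  [1, 0, 0.12, 0, 0, 0, -4],
  [1, 0, 0.12, 0, 0, 0, -4],
  [1, 0, 0.12, 0, 0, 0, -4],
])

```text
time: 6.75
position: [0.5414, 0.09, 0.0784]
tool_rot: [0.823, 0.569, -0.004, -0.005]
ft_force: [-14.5, 8.3, 29.2]
grip_width: 0.0007
```

```bash
python3 chk.py 8
```

```text
6.75 [0.5414477  0.09002624 0.07841514] 69.3154248122162 [-0.01141065  0.00388705 -0.99992734] [-14.48225792   8.31446703  29.15202901] [ 1.4058451   2.52020651 -0.06199713]
r 33.613145707128176 dir 55.27423760354236
panel tilt 0.0008189282026211258 along hinge normal -0.0007727251428853707 1936
```

It is at the stop. I back off the wall to mid-slot, then lift straight out.

>>> carry_out([
  [1, 0, -0.15, -0.05, 0, 0, 0],
  [1, 0, -0.28, -0.15, 0, 0, 0],
  [1, 0, -0.35, -0.4, 0, 0, 0],
  [1, 0, -0.35, -0.8, 0, 0, 0],
  [1, 0, -0.35, -1.4, 0, 0, 0],
  [1, 0, -0.35, -2.4, 0, 0, 0],
  [1, 0, -0.35, -3.6, 0, 0, 0],
  [1, 0, -0.35, -4.8, 0, 0, 0],
])

```text
time: 7.6
position: [0.5401, 0.0899, 0.1975]
tool_rot: [0.822, 0.569, 0.0, 0.0]
ft_force: [0.5, 0.0, -0.8]
grip_width: 0.0006
```

```bash
python3 chk.py 9
```

```text
7.6 [0.5400526  0.08992592 0.19745022] 69.33158167725333 [ 9.62957733e-04 -2.85629175e-04 -9.99999496e-01] [ 0.5026458   0.02555467 -0.78542397] [-0.0105284   0.05021047 -0.04094972]
r 32.75410022257186 dir 57.18035504348875
panel tilt 0.0029280962568203383 along hinge normal 0.002869636577530421 1713
```

View pics/side9.png

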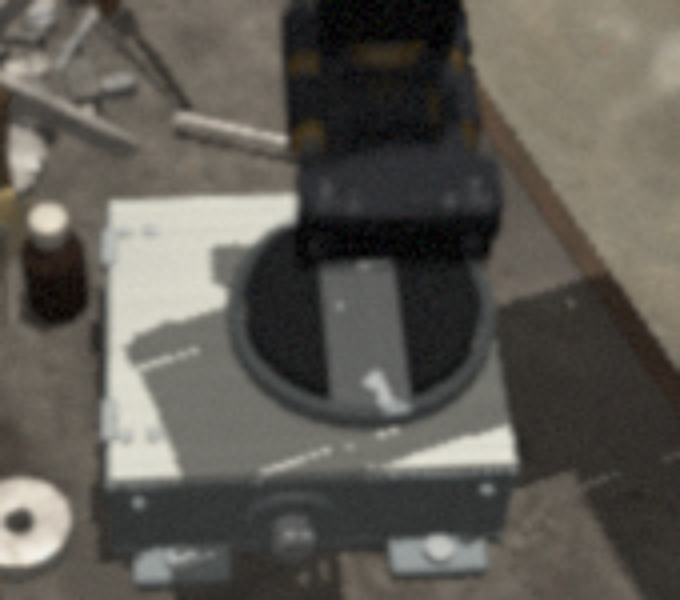

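The panel stays flush with the fingers out (tilt about 0.003), and the slot lies along the housing's y. I move clear and check the angle from above.

>>> carry_out([
  [1, 0.4, -1.3, -0.5, 0, 0, 0],
  [1, 0.8, -2.6, -1, 0, 0, 0],
  [1, 1.2, -3.9, -1, 0, 0, 0],
  [1, 1.6, -5.2, -1, 0, 0, 0],
  [1, 2.0, -6.5, -1, 0, 0, 0],
  [1, 2.0, -6.5, -1, 0, 0, 0],
  [1, 2.0, -6.5, -1, 0, 0, 0],
])

```text
time: 8.35
position: [0.4056, 0.1947, 0.2216]
tool_rot: [0.822, 0.57, 0.001, 0.001]
ft_force: [0.7, 1.2, -0.8]
grip_width: 0.0002
```

```bash
python3 chk.py 10; python3 - <<'E'
from h import *
from rig import *
for n in ("top","side"):
    q,d=camera(n); ci=camera_info(n); X=cloud(q,d,ci['mtx'],ci['dist_coeffs'],ci['origin'],ci['rotation'])
    z0=load(f"pics/{n}0.npz")
    near=np.linalg.norm(X[...,:2]-C,axis=-1)
    D=X[(near<.066)&(X[...,2]>.0905)&(X[...,2]<.1)]
    hull=cv2.convexHull((D[:,:2]*1000).astype(np.float32)); print(n,len(D),cv2.minEnclosingCircle(hull))
    S=X[(near<.05)&(X[...,2]<.087)&(X[...,2]>.074)]
    u,s,v=np.linalg.svd(S[:,:2]-S[:,:2].mean(0),full_matrices=False)
    print("floor z",np.median(S[:,2]),"slot yaw PCA",np.degrees(np.arctan2(v[0,1],v[0,0])),s)
    best=max(((lambda t:(np.diff(t).max(),a))(np.sort(D[:,:2]@[-np.sin(np.radians(a)),np.cos(np.radians(a))])[10:-10]) for a in np.arange(40,100,.5)))
    print("gap",best)
    x0,y0=C;S_=2
    im=np.zeros((600,600,3),np.uint8)
    for (w,cc) in zip(X.reshape(-1,3),q.reshape(-1,3)):
        uu=int(300-(w[1]-y0)*1000*S_); vv=int(300-(w[0]-x0)*1000*S_)
        if 2<uu<597 and 2<vv<597 and w[2]<.2: cv2.circle(im,(uu,vv),3,cc[::-1].tolist(),-1)
    cv2.imwrite(f"pics/{n}_o11.png",im)
    cv2.imwrite(f"pics/{n}11.png",q[:,:,::-1])
E
```

```text
8.35 [0.40559649 0.1947171  0.2216234 ] 69.43899055972761 [ 2.41134153e-03  8.43058205e-06 -9.99997093e-01] [ 0.69538234  1.2060185  -0.80153468] [0.01146375 0.02635334 0.00645036]
r 176.42993742300374 dir 131.41225089517883
panel tilt 0.0045613713953693924 along hinge normal 0.004458733108675159 2816
top 1076 ((522.025390625, 62.227848052978516), 65.01531982421875)
floor z 0.0787564550273383 slot yaw PCA -109.75937165492117 [0.70957121 0.29164425]
gap (np.float64(0.028099215194722416), np.float64(77.0))
side 1296 ((522.6162719726562, 62.631568908691406), 65.67852020263672)
floor z 0.07940072131355347 slot yaw PCA 69.94526665008442 [0.76411199 0.30908325]
gap (np.float64(0.016726607993584774), np.float64(72.0))
```

View pics/top_o11.png

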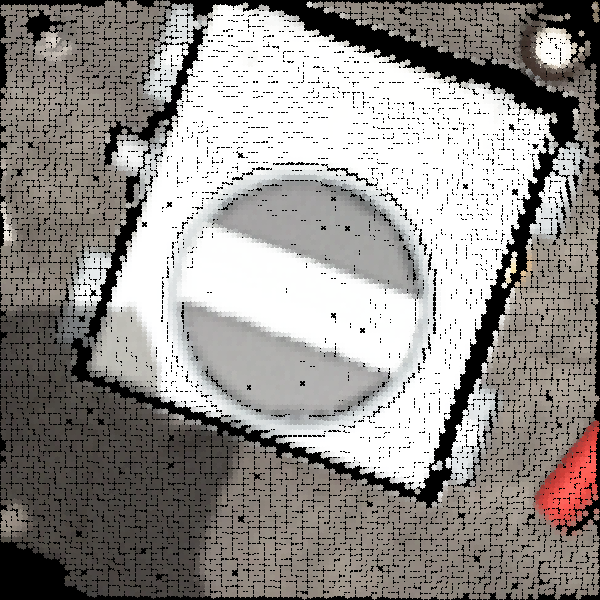

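View pics/side11.png

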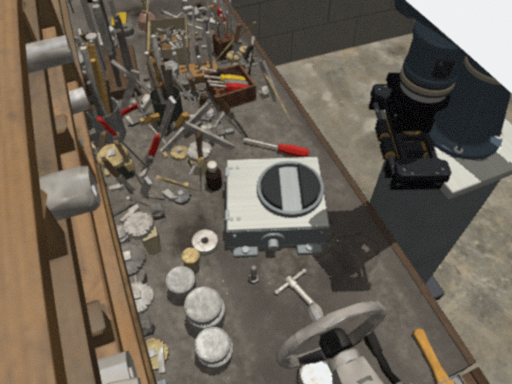

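From above, the slot lies at yaw 70.1°, parallel to the panel's front edge, so the cam is about 1.57. The slot floor is at 78.8 mm, and the loose parts show at the same pixels as at the start. Handing in.

```bash
python3 -c "
from rig import *
print(hand_in())"
```

```text
the job is handed in; nothing more can be done
None
```

The access panel is shut and locked, and I handed the job in at about 8.6 s of the allowed 38 s. I set the closed fingertips in the front half of the slot and pressed the panel to its stop at about 13 N. Then I swept the fastener about 75° clockwise to its hard stop, backed off the slot wall and moved the arm clear.

**Last checks, with the arm away:**
- **Panel:** the fitted tilt was 0.003–0.005 rad with nothing touching it, against the 0.02 limit. The slot floor stood at 78.8 mm in the top view and 79.4 mm in the side view; flush is 78.5 mm.
- **Fastener:** the slot direction was about 70° in both views, which is the housing's y axis and puts the cam at about 1.57 rad. A rougher check, finding the gap between the disc halves, disagreed. It gave 77° and 72°, and I discounted it because collar points had got into the data. Even those values put the cam at about 1.45 rad or more, above the required 1.4.
- **Loose things:** they look unmoved by eye, compared with the start pictures. I did not measure their positions again.

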